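Test two depositor springs and fit the right one

TASK

Test the two look-alike springs on the tester, first the one at the orange tab, then the one at the white tab: press the cap gently straight down until its top is level with the red bar and hold for about a second, not going noticeably past it, but if you feel about 15 N before the bar hold there for about a second instead and let go, since that is the wrong, stiff spring and no more than 20 N may ever bear on the tester or the depositor. Then set the soft spring, which did reach the bar, upright and fully down in the round well of the blue depositor, press its cap there by the same 14 mm, hold it for about a second to prove the stroke, and let go. Leave the stiff spring in its seat and everything else where it is.

Things in the scene. Friction and masses are not known exactly. Their poses are not given: they have to be found in the camera images.
- spring_a: one of two look-alike spring cartridges, 60 mm tall, about 80 g, upright in the two tester seats (which is where varies): brass foot 36 mm wide, 14 mm high, tapering below to 29 mm; steel coil; white cap 34 mm wide, 24 mm high on top, captive, so the cartridge can be picked up by it. Origin: centre of the foot's underside; z up. One coil is soft and right, one stiff; only the force tells
- spring_b: the other of two look-alike spring cartridges, 60 mm tall, about 80 g, upright in the two tester seats (which is where varies): brass foot 36 mm wide, 14 mm high, tapering below to 29 mm; steel coil; white cap 34 mm wide, 24 mm high on top, captive, so the cartridge can be picked up by it. Origin: centre of the foot's underside; z up. One coil is soft and right, one stiff; only the force tells
- cap_a (a joint): m the cap of spring_a is pressed straight down against its coil: 0 at rest (sprung up with 2 N), 0.014 when its top is level with the red bar (in a tester seat), 0.020 fully down. The soft coil gives 0.65 N/mm, some 11 N at the bar; the stiff one is over 4 times stiffer and reaches 15 N after 4 to 5 mm
- cap_b (a joint): m the cap of spring_b is pressed straight down against its coil: 0 at rest (sprung up with 2 N), 0.014 when its top is level with the red bar (in a tester seat), 0.020 fully down. The soft coil gives 0.65 N/mm, some 11 N at the bar; the stiff one is over 4 times stiffer and reaches 15 N after 4 to 5 mm
- cap_a_top (a point): centre of the flat top face of spring_a's white cap (60 mm above the foot's underside at rest)
- cap_b_top (a point): centre of the flat top face of spring_b's white cap (60 mm above the foot's underside at rest)
- tester: fixed dark steel plate 120 (x) x 210 (y) x 24 mm with two round seats 12 mm deep, 38 mm wide, 110 mm apart along y, an orange or white tab at the -x side of each. A post 12 mm thick, 76 mm tall at x = +44 mm carries a red bar 4 mm thick, 160 mm long along y: the marked height. Origin: centre of the underside, z up. No display: the force is what the arm feels
- seat_orange (a point): centre of the floor of the seat at the orange tab (tester frame 0, +55, 12 mm)
- seat_white (a point): centre of the floor of the seat at the white tab (tester frame 0, -55, 12 mm)
- mark (a point): middle of the red bar, 58 mm above the table: the height a cap's top must be pressed to, 14 mm below where it rests
- depositor: fixed blue depositor block 180 (x) x 120 (y) x 45 mm; a round well in its top at x = -35 mm, 39 mm wide, 12 mm deep, with a 3 mm chamfered mouth; a steel funnel 76 mm wide and 125 mm tall overall at x = +50 mm. Origin: centre of the underside, z up
- well (a point): centre of the well's floor, 33 mm above the table, 12 mm below the block's top; a seated cartridge's cap top is 93 mm above the table, 79 mm when pressed by 14 mm
- nozzle: loose steel cone nozzle, 20 mm wide, 30 mm tall, on the depositor's top some 60 mm from the well; leave it. Origin: underside
- washer: loose steel washer, 20 mm wide, 4 mm thick, on the tester plate between the tabs; leave it. Origin: underside
- bonbon0: loose chocolate bonbon, 31 mm wide, 18 mm tall, on the tan mat beyond; leave it. Origin: underside
- bonbon1: loose chocolate bonbon, 31 mm wide, 18 mm tall, on the tan mat beyond; leave it. Origin: underside
- bonbon2: loose chocolate bonbon, 31 mm wide, 18 mm tall, on the tan mat beyond; leave it. Origin: underside
- bonbon3: loose chocolate bonbon, 31 mm wide, 18 mm tall, on the tan mat beyond; leave it. Origin: underside
- brush: loose flat wooden brush, 200 mm long, lying beyond the work area; leave it. Origin near its middle
There are look-alikes about, which are no part of the job. What is shaped like the spring_b but black is not meant. What is shaped like the spring_a but pink is not meant.

How it is judged:
On the way, in this order (a step that is already met when the one before it is completed fails the run):
1. the spring at the orange tab is tested in its seat: pressed to within 2 mm of the red bar, or to at least 12.5 N on the tester, and held for 0.4 s (((horizontal distance between spring_a and seat_orange below 0.008 m and (value of joint cap_a between 0.0118 and 0.0162 m or contact force between tester and spring_a above 12.5 N)) or (horizontal distance between spring_b and seat_orange below 0.008 m and (value of joint cap_b between 0.0118 and 0.0162 m or contact force between tester and spring_b above 12.5 N)))), for 0.4 s.
2. then the spring at the white tab is tested in its seat in the same way (((horizontal distance between spring_a and seat_white below 0.008 m and (value of joint cap_a between 0.0118 and 0.0162 m or contact force between tester and spring_a above 12.5 N)) or (horizontal distance between spring_b and seat_white below 0.008 m and (value of joint cap_b between 0.0118 and 0.0162 m or contact force between tester and spring_b above 12.5 N)))), for 0.4 s.
3. then a spring stands fully down in the depositor's well and its cap is held pressed by 14 mm, within 2 mm, for 0.4 s (the stiff one cannot be without passing 20 N) (((horizontal distance between spring_a and well below 0.004 m and z of spring_a in the frame of well below 0.003 m and angle between spring_a's own z axis and vertical below 0.08 rad and value of joint cap_a between 0.0118 and 0.0162 m) or (horizontal distance between spring_b and well below 0.004 m and z of spring_b in the frame of well below 0.003 m and angle between spring_b's own z axis and vertical below 0.08 rad and value of joint cap_b between 0.0118 and 0.0162 m))), for 0.4 s.
At the end, for the whole second after the job is handed in: the spring tried there stands upright at rest in the depositor's well, foot within 3 mm of its floor and 4 mm of its centre; the other stands upright in its tester seat, within 6 mm of where it began; both caps fully up (((horizontal distance between spring_a and well below 0.004 m and z of spring_a in the frame of well below 0.003 m and angle between each of spring_a, spring_b's own z axis and vertical below 0.08 rad and distance of spring_b from where it was at the start of the episode below 0.006 m) or (horizontal distance between spring_b and well below 0.004 m and z of spring_b in the frame of well below 0.003 m and angle between each of spring_b, spring_a's own z axis and vertical below 0.08 rad and distance of spring_a from where it was at the start of the episode below 0.006 m)) and linear speed of each of spring_a, spring_b below 0.02 m/s and value of joint each of cap_a, cap_b below 0.002 m); the robot touches nothing.
It fails at once if more than 20 N between a spring and the tester (contact force between tester and spring_a above 20 N or contact force between tester and spring_b above 20 N).
It fails at once if more than 20 N between a spring and the depositor (contact force between depositor and spring_a above 20 N or contact force between depositor and spring_b above 20 N).
It fails at once if a cap is pressed more than 4 mm past the red bar (value of joint any of cap_a, cap_b above 0.018 m).
It fails at once if a bystander is moved more than 20 mm (distance of any of nozzle, washer, bonbon0, bonbon1, bonbon2, bonbon3, brush from where it was at the start of the episode above 0.02 m).
It also fails if it takes over 72 s, if anything falls off the work surface, if the arm or the gripper's body presses on something with over 40 N, if the wrist force passes 120 N, or if a joint passes its speed limit or range.

ROBOT

A 6-joint arm with a two-finger parallel gripper is mounted at the origin on the work surface. World frame = base frame: x ahead of the robot, y to its left, z up, the work surface at z = 0. Lengths are in m, angles in rad, forces in N, time in s.
With the tool pointing down it reaches from about 0.25 to 0.775 m from the base axis. Payload 4 kg.
Tool frame: the origin (TCP) lies between the finger pads; the fingertips stand 25 mm ahead of it and the grasp point (between the pads) lies 6 mm ahead of it; z points along the fingers, y is the line along which they close (so a half turn about z gives the same grasp; the last joint's range is limited). The gripper opens to 94 mm and grips with 3 to 60 N. Pads are 16 mm wide; open, the fingers measure 119 mm over their backs; the gripper's body (75 mm by 177 mm) begins 78 mm behind the grasp point.
Start: joints at [-1.393, 0.087, 1.371, -0, 1.684, -0.103], TCP at [0.152, -0.528, 0.231] pointing down, gripper open.
Joint ranges: [-3.1, 3.1], [-0.76, 2.03], [0.27, 2.55], [-1.08, 4.22], [0.17, 2.65], [-2.57, 2.57]. Speed limits (rad/s): [2.79, 2.79, 3.14, 3.14, 3.14, 3.14].

INTERFACE

Orientations are given as a rotation vector (axis times angle).
In Python, from rig import robot gives the robot as it stands. The module is installed in compiled form; this text tells all that it offers.
- The arm moves only by the tool send_rows, never from a script. Its argument "moves" is a list of rows, each a list of 3 entries, a list of its own where there are three numbers: the turn, a rotation vector about the tool's x, y, z in degrees, then the shift along the tool's x, y, z in mm, then the finger opening in mm, from 0 to 94. In form: [[[rx, ry, rz], [dx, dy, dz], hand], ...]. A call has 1 to 8 rows; each row is the pose to reach, as a shift and turn from the pose commanded when the call began, along the tool's axes at that moment; what a row does not reach only later rows make up. A row lasts 1/12 s, in which the tool goes at most 41.7 mm and 7.16 degrees, less where a joint would pass 70% of its speed; a pose out of reach is approached as far as the arm can. A call with a gripper value outside its range is refused whole. The fingers move at their own pace and stop on an object; "grip_force" is the grip in N (left out, the last holds). Time passes only in rows, so rows that repeat a pose let the fingers close. It gives the time, the measured TCP pose, the force, the opening and the grip force at its end, in the units of the state.
- robot.sense(): the state, without advancing time (a new reading comes with each control period).
- robot.capture(name): name is "side" or "top"; returns the picture (420x560x3 uint8, blue, green, red); there is no depth.
- robot.calibration(name): a dict with "fx", "fy", "cx", "cy" (pixels), "R" (3x3) and "t" (3): a world point X has camera coordinates R X + t. Camera axes: x right, y down, z forward; pixel columns grow to the right and rows downward; lengths in m; the calibration is good to about 2 mm. A picture is of the moment at which its call begins. calibration takes no time and is no camera call.
- robot.sign_off(): hands the job in; it is judged then, once.
The state is a dict: "clock": time; "q": joint angles; "joint_vel": joint speeds; "tau": joint torques, N m; "tcp_pos": TCP position; "eef_rot": TCP orientation; "force": force on the tool from outside, world axes, zero at the start; "moment": the same for the moment, N m; "opening": finger opening in m; "gripper_force": force on a finger pad.
Only numpy, scipy, OpenCV 4.12 (cv2) and the standard library are available. Lean on these libraries where they do the work, as an engineer would, in place of code of your own. Each camera call takes 0.05 s, during which the arm holds its last target. There are 200 camera calls.

## Working session

There is one attempt and no reset: what is moved stays moved. The work goes in short steps, Python scripts to look and compute and a tool call to move; the robot and the scene stay as the last step left them, time stands still between calls to the robot, and variables do not carry over. Pictures are saved under pics/ and viewed, at most 10 in all, crops included, and the job is handed in when it is done.

Besides the shell and the picture viewer there is one more tool, called after "Emit:" as name([rows], argument=value, ...), one row to a line, values as JSON. send_rows: Moves the arm, as the interface text tells. Its arguments: {"type":"object","properties":{"moves":{"type":"array","items":{"type":"array"}},"grip_force":{"type":"number"}},"required":["moves"]}

```bash
mkdir -p pics; python3 - <<'E'
from rig import robot
import cv2
for n in("top","side"):
    cv2.imwrite(f"pics/{n}0.png",robot.capture(n)); c=robot.calibration(n); print(n,c)
print(robot.sense())
E
```

```text
top {'fx': 405.88490205776037, 'fy': 405.88490205776037, 'cx': 282.18247306468265, 'cy': 207.51272517836526, 'R': array([[ 9.93411423e-04, -9.99829286e-01,  1.84502306e-02],
       [-9.89075675e-01, -3.70205673e-03, -1.47362150e-01],
       [ 1.47405298e-01, -1.81022831e-02, -9.88910504e-01]]), 't': array([0.00876257, 0.62637005, 0.92559018])}
side {'fx': 388.00660385041533, 'fy': 388.00660385041533, 'cx': 279.0490706216038, 'cy': 208.88392271767094, 'R': array([[ 0.87874385, -0.47726086, -0.00559611],
       [-0.30526283, -0.55296666, -0.77526929],
       [ 0.36691122,  0.68297141, -0.63160606]]), 't': array([-0.52312804,  0.26185691,  0.54495749])}
{'clock': 0.1, 'q': array([-1.39312980e+00,  8.79053571e-02,  1.37207353e+00, -2.01133965e-06,
        1.68358831e+00, -1.03098619e-01]), 'joint_vel': array([ 0.00052356, -0.00216932, -0.00296764, -0.00060877,  0.00029449,
        0.00034165]), 'tau': array([ 2.33515282e-03, -3.41253591e+01, -3.03300261e+01,  7.19694025e-02,
        3.04609258e-02, -9.45271449e-05]), 'tcp_pos': array([ 0.15231904, -0.52803857,  0.22942291]), 'eef_rot': array([-3.10873372e+00, -4.39301285e-01,  1.18676262e-04]), 'force': array([-0.37438957, -0.1735949 ,  0.52744258]), 'moment': array([ 0.00333041, -0.03400322,  0.01614659]), 'gripper_force': 0.0, 'opening': 0.09409387073296041}
```

View pics/top0.png

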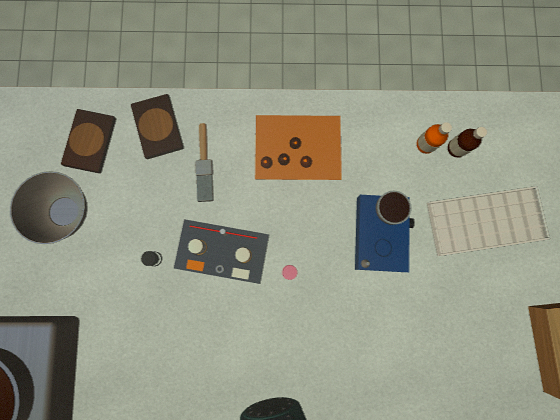

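View pics/side0.png

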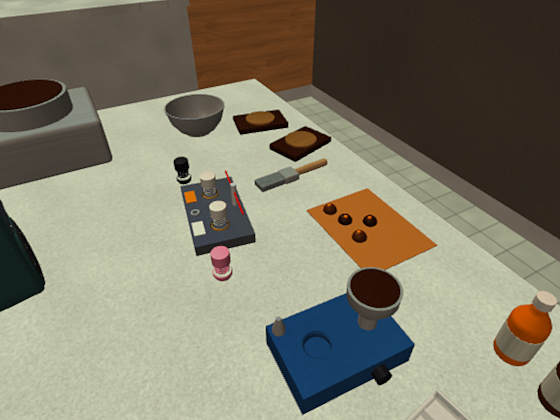

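The top view shows the caps at about (195,246) for the orange tab and (243,255) for the white tab. The well is at about (383,248), and the nozzle at (365,264). Next I'll measure these.

```bash
cat > h.py <<'E'
import numpy as np,cv2
from rig import robot
def cal(n):
    c=robot.calibration(n);return c,np.array(c["R"]),np.array(c["t"])
def ray(n,u,v):
    c,R,t=cal(n);d=R.T@np.array([(u-c["cx"])/c["fx"],(v-c["cy"])/c["fy"],1]);return -R.T@t,d
def plane(n,u,v,z):
    o,d=ray(n,u,v);return o+d*(z-o[2])/d[2]
def proj(n,X):
    c,R,t=cal(n);p=R@X+t;return np.array([c["fx"]*p[0]/p[2]+c["cx"],c["fy"]*p[1]/p[2]+c["cy"]])
def blobs(m,amin=20):
    n,l,s,c=cv2.connectedComponentsWithStats(m.astype(np.uint8));return [(c[i].round(1),s[i].tolist()) for i in range(1,n) if s[i][4]>=amin]
E
python3 - <<'E'
from h import *
im=cv2.imread("pics/top0.png");b,g,r=[im[...,i].astype(int) for i in range(3)]
roi=np.zeros(im.shape[:2],bool);roi[215:288,170:272]=1
w=roi&(b>130)&(r>150)&(g>150)
# restrict to plate interior
for c,s in blobs(w,40):
    print("white",c,s,plane("top",*c,.072))
red=roi&(r>120)&(g<60)&(b<60)
ys,xs=np.nonzero(red);vx,vy,x0,y0=cv2.fitLine(np.c_[xs,ys].astype(np.float32),cv2.DIST_L2,0,.01,.01).ravel()
p1,p2=[plane("top",x,y0+(x-x0)*vy/vx,.058) for x in(xs.min(),xs.max())]
print("red",p1,p2,np.linalg.norm(p1-p2),"yaw",np.degrees(np.arctan2(*(p1-p2)[:2]))) 
side=cv2.imread("pics/side0.png");
t=cv2.resize(im[180:285,345:425],None,fx=5,fy=5,interpolation=2)
s=cv2.resize(side[160:260,160:280],None,fx=5,fy=5,interpolation=2)
cv2.imwrite("pics/c1.png",cv2.resize(t,(400,525)))
s2=cv2.resize(im[210:290,165:280],None,fx=6,fy=6,interpolation=2);cv2.imwrite("pics/c2.png",s2)
E
```

```text
white [219.2 250.8] [170, 215, 102, 73, 2960] [0.52186307 0.15471624 0.072     ]
white [194.9 245.6] [188, 239, 14, 14, 152] [0.53361284 0.21048213 0.072     ]
white [242.2 254.3] [236, 248, 14, 14, 153] [0.5139892  0.10206356 0.072     ]
white [240.2 273.1] [232, 268, 17, 11, 148] [0.47153585 0.10594174 0.072     ]
red [0.58062808 0.22614523 0.058     ] [0.55332467 0.07157964 0.058     ] 0.15695858013912944 yaw 10.017731493003689
```

View pics/c1.png

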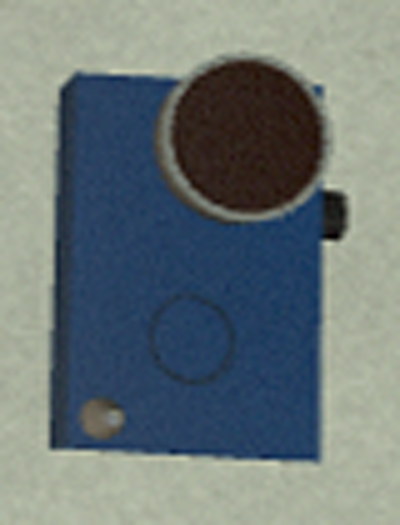

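View pics/c2.png

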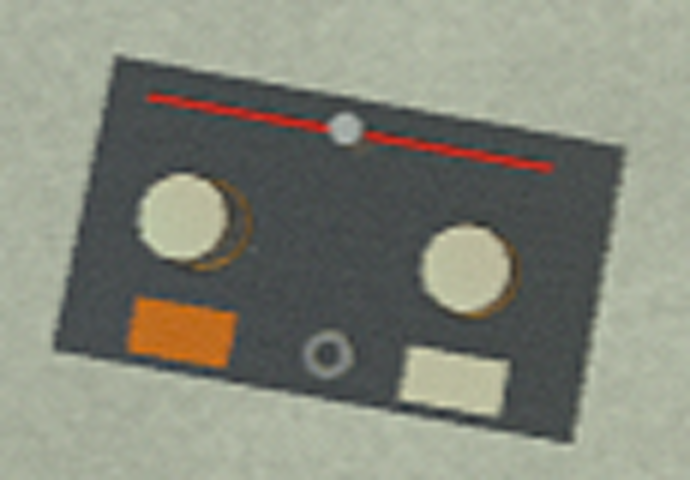

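The well circle is at about (382.6,247.2) in the top image and both caps are clear. I'll cross-check against the side view.

```bash
python3 - <<'E'
from h import *
im=cv2.imread("pics/top0.png");g=im[...,0].astype(float)
# well ring: dark pixels relative to local median inside block
sub=g[234:262,370:397];d=cv2.medianBlur(im[...,0],21)[234:262,370:397]-sub
ys,xs=np.nonzero(d>12);P=np.c_[xs+370,ys+234].astype(np.float32)
P=P[np.abs(np.hypot(*(P-[382.6,247.2]).T)-8.4)<2.5]
e=cv2.fitEllipse(P);print(len(P),e)
for z in(.033,.042,.045):print(z,plane("top",*e[0],z),"diam",e[1][0]/405.9*(cal("top")[1]@plane("top",*e[0],z)+cal("top")[2])[2])
side=cv2.imread("pics/side0.png")
for nm,X in(("O",[.5336,.2105,.072]),("W",[.514,.1021,.072]),("well45",plane("top",*e[0],.042))):print(nm,proj("side",np.array(X)))
w=np.vstack([cv2.resize(side[165:240,185:245],(480,600),interpolation=2)]);q=cv2.resize(side[315:375,285:325+20],(480,480),interpolation=2)
q=cv2.copyMakeBorder(q,0,120,0,0,0);cv2.imwrite("pics/s.png",cv2.resize(np.hstack([w,q]),(800,500)))
cv2.imwrite("pics/s.png",cv2.resize(np.hstack([w,q]),(768,480)))
# block edge yaw
b,gg,r=[im[...,i].astype(int) for i in range(3)]
m=((b>1.4*r)&(b>60)).astype(np.uint8);m[:, :345]=0;m[:,425:]=0
c=max(cv2.findContours(m,0,2)[0],key=cv2.contourArea);x=c[:,0,:]
bot=np.array([[u,x[x[:,0]==u][:,1].max()] for u in range(362,406)]);k=np.polyfit(*bot.T,1)
p1,p2=[plane("top",u,np.polyval(k,u),.045) for u in(362,405)];print("yaw",np.degrees(np.arctan2(*(p1-p2)[:2])),p1,p2)
E
```

```text
66 ((382.8780517578125, 247.42132568359375), (15.91384220123291, 17.434038162231445), 152.57225036621094)
0.033 [ 0.53225378 -0.23217909  0.033     ] diam 0.038250310963793076
0.042 [ 0.53179963 -0.22977764  0.042     ] diam 0.037897038200674915
0.045 [ 0.53164825 -0.22897716  0.045     ] diam 0.03777928061296887
O [207.32524624 175.00965888]
W [217.30796298 205.13318588]
well45 [316.42371618 344.12767873]Traceback (most recent call last):
  File "<stdin>", line 18, in <module>
    return umr_maximum(a, axis, None, out, keepdims, initial, where)
ValueError: zero-size array to reduction operation maximum which has no identity
```

View pics/s.png

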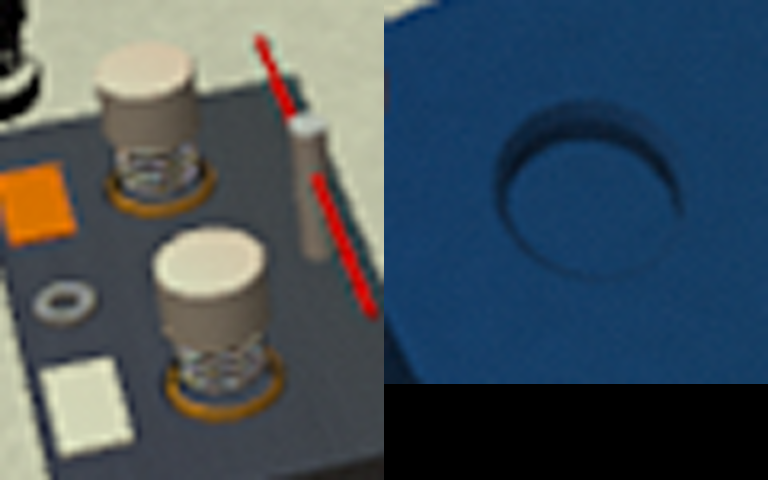

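The side view confirms it: caps seen at (207.6,175.5) and (217.4,205.7), well at (316.9,344.3). All are within 0.5 px of the predictions from the top view. Next I'll move above the orange cap with closed fingers at yaw −10°.

```bash
cat >> h.py <<'E'
from scipy.spatial.transform import Rotation as Ro
T=dict(O=(.5336,.2105),W=(.514,.1021),D=(.532,-.230))
def go(xy,z,yaw=-10.):
    s=robot.sense();A=Ro.from_rotvec(s["eef_rot"]);B=Ro.from_euler("z",yaw,degrees=True)*Ro.from_rotvec([np.pi,0,0])
    p=T.get(xy) if isinstance(xy,str) else xy
    print("t",round(s["clock"],2),"p",(s["tcp_pos"]*1e3).round(1),"F",s["force"].round(2),"open",round(s["opening"]*1e3,1),"q6",s["q"][5].round(2))
    print(" turn",np.degrees((A.inv()*B).as_rotvec()).round(1),"shift",(A.inv().apply(np.array([*p,z])-s["tcp_pos"])*1e3).round(1))
E
python3 -c "
from h import *
go('O',.130)"
```

```text
t 0.1 p [ 152.3 -528.   229.4] F [-0.37 -0.17  0.53] open 94.1 q6 -0.1
 turn [-0.1  0.  26.1] shift [ 571.  -603.8  100.7]
```

Emit:
send_rows([
  [[0,0,4],[28,-29,0],0],
  [[0,0,8],[56,-58,0],0],
  [[0,0,12],[84,-87,0],0],
  [[0,0,16],[112,-117,0],0],
  [[0,0,20],[140,-146,0],0],
  [[0,0,24],[168,-175,0],0],
  [[0,0,26.1],[196,-204,0],0],
  [[0,0,26.1],[220,-233,0],0],
])

```text
clock: 0.77
tcp_pos: [0.2997, -0.2415, 0.23]
eef_rot: [-3.129, 0.276, -0.0]
force: [0.1, -0.0, 0.5]
opening: 0.0442
gripper_force: 0.0
```

```bash
python3 -c "
from h import *
go('O',.130)"
```

```text
t 0.77 p [ 299.7 -241.5  230. ] F [ 0.06 -0.03  0.54] open 44.2 q6 0.92
 turn [-0.  -0.  -0.1] shift [ 151.1 -486.   100.3]
```

Emit:
send_rows([
  [[0,0,0],[12,-38,0],0],
  [[0,0,0],[24,-76,0],0],
  [[0,0,0],[36,-114,0],0],
  [[0,0,0],[48,-152,0],0],
  [[0,0,0],[60,-190,0],0],
  [[0,0,0],[72,-228,0],0],
  [[0,0,0],[84,-266,0],0],
  [[0,0,0],[95,-304,0],0],
])

```text
clock: 1.43
tcp_pos: [0.4459, 0.0414, 0.2301]
eef_rot: [3.129, -0.273, -0.0]
force: [1.5, -0.8, 0.3]
opening: 0.0004
gripper_force: 0.0
```

Emit:
send_rows([
  [[0,0,0],[12,-36,0],0],
  [[0,0,0],[24,-72,0],0],
  [[0,0,0],[36,-108,0],0],
  [[0,0,0],[44,-142,0],0],
  [[0,0,0],[50,-165,0],0],
  [[0,0,0],[50,-165,0],0],
  [[0,0,0],[50,-165,0],0],
  [[0,0,0],[50,-165,0],0],
])

```text
clock: 2.1
tcp_pos: [0.5232, 0.1924, 0.2299]
eef_rot: [3.128, -0.274, -0.002]
force: [-0.1, 0.4, 0.6]
opening: 0.0001
gripper_force: 0.0
```

```bash
python3 -c "
from h import *
go('O',.105)"
```

```text
t 2.1 p [523.2 192.4 229.9] F [-0.06  0.37  0.55] open 0.1 q6 2.0
 turn [ 0.1  0.1 -0. ] shift [  7.3 -19.8 124.9]
```

Emit:
send_rows([
  [[0,0,0],[4,-10,30],0],
  [[0,0,0],[7,-20,60],0],
  [[0,0,0],[7,-20,90],0],
  [[0,0,0],[7,-20,112],0],
  [[0,0,0],[7,-20,123],0],
  [[0,0,0],[7,-20,123],0],
  [[0,0,0],[7,-20,123],0],
  [[0,0,0],[7,-20,123],0],
])

```text
clock: 2.77
tcp_pos: [0.5352, 0.2112, 0.1099]
eef_rot: [-3.128, 0.275, -0.006]
force: [0.2, 0.2, 0.1]
opening: 0.0005
gripper_force: 0.0
```

```bash
python3 -c "
from h import *
go('O',.097)
im=robot.capture('side');cv2.imwrite('pics/s2.png',cv2.resize(im[100:240,130:300],None,fx=4,fy=4,interpolation=2))"
```

```text
t 2.77 p [535.2 211.2 109.9] F [0.22 0.18 0.14] open 0.5 q6 2.02
 turn [-0.1 -0.2 -0.1] shift [-1.5  1.  12.9]
```

View pics/s2.png

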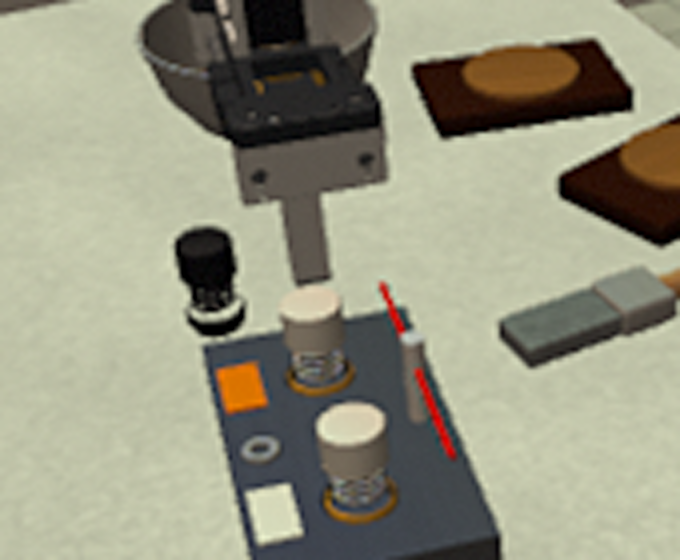

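Closed fingers are hovering above the orange cap; the cap top is at crop (310,300) and the fingertip at (312,280).

Emit:
send_rows([
  [[0,0,0],[-1,1,2],0],
  [[0,0,0],[-1.5,1,4],0],
  [[0,0,0],[-1.5,1,6],0],
  [[0,0,0],[-1.5,1,7],0],
  [[0,0,0],[-1.5,1,7],0],
  [[0,0,0],[-1.5,1,7],0],
  [[0,0,0],[-1.5,1,7],0],
  [[0,0,0],[-1.5,1,7],0],
])

```text
clock: 3.48
tcp_pos: [0.5323, 0.2108, 0.1005]
eef_rot: [3.13, -0.274, 0.0]
force: [0.1, -0.5, 0.4]
opening: 0.0008
gripper_force: 0.0
```

Emit:
send_rows([
  [[0,0,0],[0,0,1],0],
  [[0,0,0],[0,0,2],0],
  [[0,0,0],[0,0,3],0],
  [[0,0,0],[0,0,4],0],
  [[0,0,0],[0,0,4.5],0],
  [[0,0,0],[0,0,4.5],0],
  [[0,0,0],[0,0,4.5],0],
  [[0,0,0],[0,0,4.5],0],
])

```text
clock: 4.15
tcp_pos: [0.5325, 0.2108, 0.0965]
eef_rot: [-3.129, 0.274, -0.001]
force: [-0.5, -0.6, 4.8]
opening: 0.0005
gripper_force: 2.1
```

Emit:
send_rows([
  [[0,0,0],[0,0,0.5],0],
  [[0,0,0],[0,0,1],0],
  [[0,0,0],[0,0,1.5],0],
  [[0,0,0],[0,0,1.5],0],
  [[0,0,0],[0,0,1.5],0],
])

```text
clock: 4.57
tcp_pos: [0.5326, 0.2109, 0.0956]
eef_rot: [-3.129, 0.274, -0.002]
force: [-1.3, -0.4, 7.1]
opening: 0.0006
gripper_force: 3.5
```

Emit:
send_rows([
  [[0,0,0],[0,0,0.7],0],
  [[0,0,0],[0,0,1.4],0],
  [[0,0,0],[0,0,2.1],0],
  [[0,0,0],[0,0,2.8],0],
  [[0,0,0],[0,0,2.8],0],
  [[0,0,0],[0,0,2.8],0],
])

```text
clock: 5.07
tcp_pos: [0.5331, 0.211, 0.0942]
eef_rot: [-3.129, 0.274, -0.004]
force: [-3.9, -0.4, 12.0]
opening: 0.0007
gripper_force: 5.7
```

Emit:
send_rows([
  [[0,0,0],[0,0,0.5],0],
  [[0,0,0],[0,0,1],0],
  [[0,0,0],[0,0,1.4],0],
  [[0,0,0],[0,0,1.4],0],
  [[0,0,0],[0,0,1.4],0],
  [[0,0,0],[0,0,1.4],0],
  [[0,0,0],[0,0,1.4],0],
])

```text
clock: 5.65
tcp_pos: [0.5332, 0.2111, 0.0934]
eef_rot: [-3.128, 0.274, -0.005]
force: [-3.0, -0.7, 13.3]
opening: 0.0004
gripper_force: 6.7
```

Emit:
send_rows([
  [[0,0,0],[0,0,0.4],0],
  [[0,0,0],[0,0,0.8],0],
  [[0,0,0],[0,0,0.8],0],
  [[0,0,0],[0,0,0.8],0],
  [[0,0,0],[0,0,0.8],0],
  [[0,0,0],[0,0,0.8],0],
  [[0,0,0],[0,0,0.8],0],
  [[0,0,0],[0,0,0.8],0],
])

```text
clock: 6.32
tcp_pos: [0.5334, 0.2112, 0.0931]
eef_rot: [-3.128, 0.274, -0.006]
force: [-3.9, -1.7, 14.5]
opening: 0.0004
gripper_force: 7.4
```

Emit:
send_rows([
  [[0,0,0],[0,0,0.3],0],
  [[0,0,0],[0,0,0.3],0],
  [[0,0,0],[0,0,0.3],0],
  [[0,0,0],[0,0,0.3],0],
  [[0,0,0],[0,0,0.3],0],
  [[0,0,0],[0,0,0.3],0],
  [[0,0,0],[0,0,0.3],0],
  [[0,0,0],[0,0,0.3],0],
])

```text
clock: 6.98
tcp_pos: [0.5334, 0.2112, 0.0929]
eef_rot: [-3.128, 0.274, -0.006]
force: [-3.8, -1.4, 15.5]
opening: 0.0003
gripper_force: 7.6
```

Emit:
send_rows([
  [[0,0,0],[0,0,-1.5],0],
  [[0,0,0],[0,0,-4],0],
  [[0,0,0],[0,0,-7],0],
  [[0,0,0],[0,0,-12],0],
  [[0,0,0],[0,0,-20],0],
  [[0,0,0],[0,0,-25],0],
  [[0,0,0],[0,0,-25],0],
  [[0,0,0],[0,0,-25],0],
])

```text
clock: 7.65
tcp_pos: [0.5325, 0.2108, 0.1143]
eef_rot: [-3.13, 0.274, -0.001]
force: [-0.1, 0.2, -0.5]
opening: 0.0007
gripper_force: 0.0
```

```bash
python3 -c "
from h import *
go('W',.110)"
```

```text
t 7.65 p [532.5 210.8 114.3] F [-0.13  0.21 -0.53] open 0.7 q6 2.02
 turn [-0. -0. -0.] shift [  0.7 110.3   4.3]
```

The orange spring is stiff: 15 N after about 4 mm. Next is the white tab.

Emit:
send_rows([
  [[0,0,0],[0.7,27,0],0],
  [[0,0,0],[0.7,55,0],0],
  [[0,0,0],[0.7,83,0],0],
  [[0,0,0],[0.7,110,0],0],
  [[0,0,0],[0.7,110,0],0],
  [[0,0,0],[0.7,110,0],0],
  [[0,0,0],[0.7,110,0],0],
  [[0,0,0],[0.7,110,0],0],
])

```text
clock: 8.32
tcp_pos: [0.5139, 0.1033, 0.114]
eef_rot: [-3.129, 0.272, 0.0]
force: [0.9, 1.3, 0.8]
opening: 0.0005
gripper_force: 0.0
```

```bash
python3 -c "
from h import *
go('W',.100)"
```

```text
t 8.32 p [513.9 103.3 114. ] F [0.92 1.32 0.78] open 0.5 q6 1.83
 turn [-0.  0.  0.] shift [ 0.3  1.1 14. ]
```

Emit:
send_rows([
  [[0,0,0],[0,0,5],0],
  [[0,0,0],[0,0,10],0],
  [[0,0,0],[0,0,14],0],
  [[0,0,0],[0,0,17],0],
  [[0,0,0],[0,0,19],0],
  [[0,0,0],[0,0,20],0],
  [[0,0,0],[0,0,20],0],
  [[0,0,0],[0,0,20],0],
])

```text
clock: 8.98
tcp_pos: [0.5141, 0.1024, 0.0947]
eef_rot: [-3.129, 0.274, -0.001]
force: [-0.8, -0.1, 4.2]
opening: 0.0009
gripper_force: 1.8
```

Emit:
send_rows([
  [[0,0,0],[0,0,1.5],0],
  [[0,0,0],[0,0,3],0],
  [[0,0,0],[0,0,4.5],0],
  [[0,0,0],[0,0,6],0],
  [[0,0,0],[0,0,7.5],0],
  [[0,0,0],[0,0,9],0],
  [[0,0,0],[0,0,9],0],
  [[0,0,0],[0,0,9],0],
])

```text
clock: 9.65
tcp_pos: [0.5141, 0.1026, 0.0865]
eef_rot: [-3.129, 0.274, -0.002]
force: [-2.8, 0.1, 9.0]
opening: 0.0005
gripper_force: 4.4
```

Emit:
send_rows([
  [[0,0,0],[0,0,1],0],
  [[0,0,0],[0,0,2],0],
  [[0,0,0],[0,0,3],0],
  [[0,0,0],[0,0,3.7],0],
  [[0,0,0],[0,0,3.7],0],
  [[0,0,0],[0,0,3.7],0],
  [[0,0,0],[0,0,3.7],0],
  [[0,0,0],[0,0,3.7],0],
])

```text
clock: 10.32
tcp_pos: [0.5142, 0.1026, 0.0834]
eef_rot: [-3.129, 0.274, -0.002]
force: [-3.7, 0.2, 11.0]
opening: 0.0007
gripper_force: 5.5
```

```bash
python3 -c "
from h import *
go('W',.083)
im=robot.capture('side');cv2.imwrite('pics/s3.png',cv2.resize(im[165:240,180:260],None,fx=7,fy=7,interpolation=2))"
```

```text
t 10.32 p [514.2 102.6  83.4] F [-3.67  0.24 11.01] open 0.7 q6 1.83
 turn [-0.1 -0.1 -0. ] shift [-0.1  0.5  0.4]
```

View pics/s3.png

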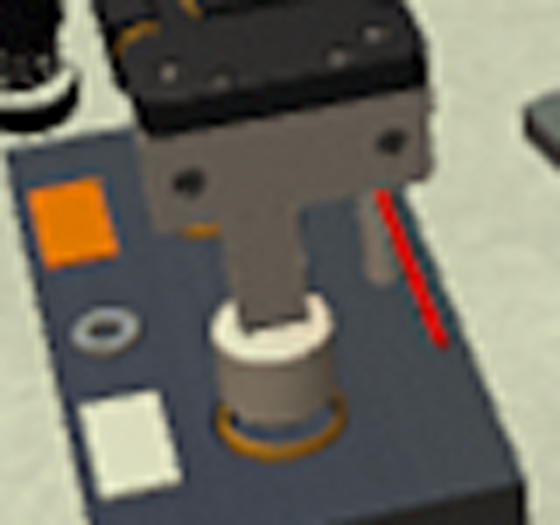

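The white-tab cap is pressed, with its top at crop (272,328), and 11 N matches about 14 mm of soft coil. I'll hold, then release upward.

Emit:
send_rows([
  [[0,0,0],[0,0,0.3],0],
  [[0,0,0],[0,0,0.3],0],
  [[0,0,0],[0,0,0.3],0],
  [[0,0,0],[0,0,0.3],0],
  [[0,0,0],[0,0,0.3],0],
  [[0,0,0],[0,0,0.3],0],
  [[0,0,0],[0,0,0.3],0],
  [[0,0,0],[0,0,0.3],0],
])

```text
clock: 11.03
tcp_pos: [0.5142, 0.1026, 0.0832]
eef_rot: [-3.129, 0.274, -0.002]
force: [-3.6, 0.7, 11.0]
opening: 0.0004
gripper_force: 5.5
```

Emit:
send_rows([
  [[0,0,0],[0,0,0],0],
  [[0,0,0],[0,0,-3],0],
  [[0,0,0],[0,0,-6],0],
  [[0,0,0],[0,0,-10],0],
  [[0,0,0],[0,0,-14],0],
  [[0,0,0],[0,0,-25],0],
  [[0,0,0],[0,0,-40],0],
  [[0,0,0],[0,0,-40],0],
])

```text
clock: 11.7
tcp_pos: [0.5156, 0.1022, 0.1238]
eef_rot: [-3.129, 0.274, -0.008]
force: [1.8, -0.6, 1.1]
opening: 0.0004
gripper_force: 0.0
```

Emit:
send_rows([
  [[0,0,0],[0,0,0],64],
  [[0,0,0],[0,0,0],64],
  [[0,0,0],[0,0,0],64],
  [[0,0,0],[0,0,0],64],
  [[0,0,0],[0,0,0],64],
  [[0,0,0],[0,0,0],64],
  [[0,0,0],[0,0,0],64],
  [[0,0,0],[0,0,0],64],
])

```text
clock: 12.37
tcp_pos: [0.5138, 0.1023, 0.121]
eef_rot: [3.129, -0.274, -0.0]
force: [-0.5, 0.7, -0.6]
opening: 0.05
gripper_force: 0.0
```

```bash
python3 -c "
from h import *
go('W',.066)
im=robot.capture('top');b,g,r=[im[...,i].astype(int) for i in range(3)]
"
```

```text
t 12.37 p [513.8 102.3 121. ] F [-0.49  0.69 -0.64] open 50.0 q6 1.83
 turn [ 0.  0. -0.] shift [ 0.2  0.2 55. ]
```

Emit:
send_rows([
  [[0,0,0],[0,0,4],64],
  [[0,0,0],[0,0,12],64],
  [[0,0,0],[0,0,22],64],
  [[0,0,0],[0,0,33],64],
  [[0,0,0],[0,0,44],64],
  [[0,0,0],[0,0,52],64],
  [[0,0,0],[0,0,55],64],
  [[0,0,0],[0,0,55],64],
])

```text
clock: 13.08
tcp_pos: [0.5129, 0.1022, 0.0645]
eef_rot: [3.129, -0.274, -0.005]
force: [0.7, 0.5, -0.4]
opening: 0.064
gripper_force: 0.0
```

Emit:
send_rows([
  [[0,0,0],[0,0,0],30],
  [[0,0,0],[0,0,0],30],
  [[0,0,0],[0,0,0],30],
  [[0,0,0],[0,0,0],30],
  [[0,0,0],[0,0,0],30],
  [[0,0,0],[0,0,0],30],
  [[0,0,0],[0,0,0],30],
  [[0,0,0],[0,0,0],30],
], grip_force=15)

```text
clock: 13.75
tcp_pos: [0.5142, 0.1024, 0.0667]
eef_rot: [-3.13, 0.274, -0.002]
force: [0.4, 0.1, 1.8]
opening: 0.0337
gripper_force: 15.0
```

```bash
python3 -c "
from h import *
go('W',.170)"
```

```text
t 13.75 p [514.2 102.4  66.7] F [0.39 0.14 1.84] open 33.7 q6 1.83
 turn [-0.  -0.1 -0. ] shift [  -0.     0.3 -103.3]
```

Emit:
send_rows([
  [[0,0,0],[0,0,0],28],
  [[0,0,0],[0,0,-3],28],
  [[0,0,0],[0,0,-8],28],
  [[0,0,0],[0,0,-16],28],
  [[0,0,0],[0,0,-30],28],
  [[0,0,0],[0,0,-55],28],
  [[0,0,0],[0,0,-85],28],
  [[0,0,0],[0,0,-104],28],
], grip_force=25)

```text
clock: 14.42
tcp_pos: [0.5145, 0.1024, 0.1735]
eef_rot: [-3.129, 0.274, -0.005]
force: [0.5, -0.1, -0.7]
opening: 0.0334
gripper_force: 25.0
```

```bash
python3 -c "
from h import *
go('D',.165)"
```

```text
t 14.42 p [514.5 102.4 173.5] F [ 0.5  -0.14 -0.65] open 33.4 q6 1.83
 turn [-0.  -0.2 -0. ] shift [ 75.  324.3   8.5]
```

Emit:
send_rows([
  [[0,0,0],[5,22,0],28],
  [[0,0,0],[13,58,0],28],
  [[0,0,0],[22,94,0],28],
  [[0,0,0],[30,131,0],28],
  [[0,0,0],[39,168,0],28],
  [[0,0,0],[47,204,0],28],
  [[0,0,0],[56,241,0],28],
  [[0,0,0],[64,277,0],28],
])

```text
clock: 15.08
tcp_pos: [0.5285, -0.1835, 0.1709]
eef_rot: [3.129, -0.274, 0.001]
force: [0.6, 0.3, -1.3]
opening: 0.0333
gripper_force: 25.0
```

Emit:
send_rows([
  [[0,0,0],[6,25,0],28],
  [[0,0,0],[10,41,0],28],
  [[0,0,0],[11,47,0],28],
  [[0,0,0],[11,47,10],28],
  [[0,0,0],[11,47,25],28],
  [[0,0,0],[11,47,40],28],
  [[0,0,0],[11,47,50],28],
  [[0,0,0],[11,47,50],28],
])

```text
clock: 15.75
tcp_pos: [0.5298, -0.2271, 0.1167]
eef_rot: [-3.127, 0.271, 0.009]
force: [-0.2, -0.1, -0.9]
opening: 0.0336
gripper_force: 25.0
```

```bash
python3 -c "
from h import *
go('D',.0905)
a=robot.capture('side');cv2.imwrite('pics/s4.png',cv2.resize(a[230:400,240:430],None,fx=3.4,fy=3.4,interpolation=2))"
```

```text
t 15.75 p [ 529.8 -227.1  116.7] F [-0.19 -0.14 -0.9 ] open 33.6 q6 1.24
 turn [-0.2  0.4  0.1] shift [ 2.9  2.6 26.1]
```

View pics/s4.png

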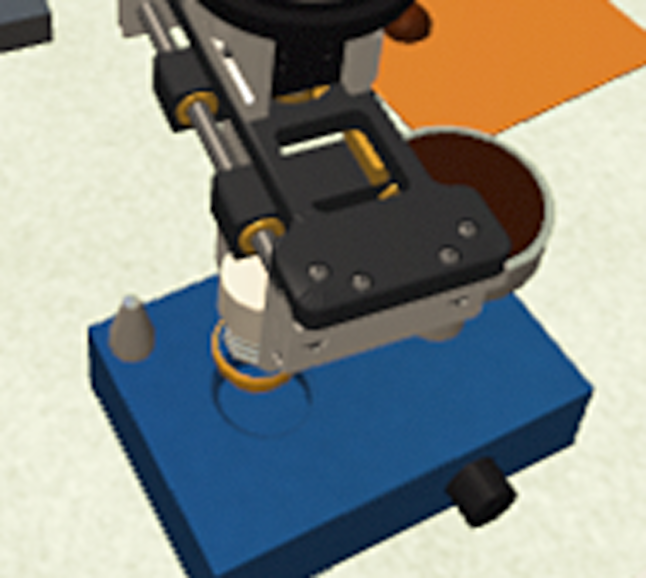

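The spring hangs upright above the well, with the foot at crop (258,355) and the well at (262,395). I'll correct xy and lower.

Emit:
send_rows([
  [[0,0,0],[1.5,1.5,0],28],
  [[0,0,0],[2.5,2.5,2],28],
  [[0,0,0],[2.5,2.5,6],28],
  [[0,0,0],[2.5,2.5,10],28],
  [[0,0,0],[2.5,2.5,14],28],
  [[0,0,0],[2.5,2.5,14],28],
  [[0,0,0],[2.5,2.5,14],28],
  [[0,0,0],[2.5,2.5,14],28],
])

```text
clock: 16.47
tcp_pos: [0.5334, -0.2327, 0.1062]
eef_rot: [3.13, -0.274, 0.0]
force: [0.6, 0.2, -1.2]
opening: 0.0334
gripper_force: 25.0
```

```bash
python3 -c "
from h import *
go('D',.088)"
```

```text
t 16.47 p [ 533.4 -232.7  106.2] F [ 0.59  0.25 -1.21] open 33.4 q6 1.24
 turn [ 0. -0. -0.] shift [-1.8 -2.5 18.2]
```

Emit:
send_rows([
  [[0,0,0],[-1,-1.5,0],28],
  [[0,0,0],[-1.7,-2.4,0],28],
  [[0,0,0],[-1.7,-2.4,0],28],
  [[0,0,0],[-1.7,-2.4,3],28],
  [[0,0,0],[-1.7,-2.4,6],28],
  [[0,0,0],[-1.7,-2.4,9],28],
  [[0,0,0],[-1.7,-2.4,11],28],
  [[0,0,0],[-1.7,-2.4,12],28],
])

```text
clock: 17.13
tcp_pos: [0.5318, -0.2299, 0.0934]
eef_rot: [-3.129, 0.274, 0.002]
force: [0.3, 0.9, -0.8]
opening: 0.0334
gripper_force: 25.0
```

Emit:
send_rows([
  [[0,0,0],[0,0,1],28],
  [[0,0,0],[0,0,2],28],
  [[0,0,0],[0,0,3],28],
  [[0,0,0],[0,0,4],28],
  [[0,0,0],[0,0,5],28],
  [[0,0,0],[0,0,6],28],
  [[0,0,0],[0,0,6],28],
  [[0,0,0],[0,0,6],28],
])

```text
clock: 17.8
tcp_pos: [0.5321, -0.23, 0.0881]
eef_rot: [3.13, -0.274, -0.0]
force: [0.4, 0.1, -1.5]
opening: 0.0332
gripper_force: 25.0
```

```bash
python3 -c "
from h import *
go('D',.0877);print(robot.sense()['moment'])"
```

```text
t 17.8 p [ 532.1 -230.    88.1] F [ 0.43  0.11 -1.5 ] open 33.2 q6 1.24
 turn [ 0.  0. -0.] shift [-0.1 -0.   0.4]
[ 0.13278154 -0.01983984 -0.01370799]
```

Emit:
send_rows([
  [[0,0,0],[0,0,0.5],28],
  [[0,0,0],[0,0,1],28],
  [[0,0,0],[0,0,1.5],28],
  [[0,0,0],[0,0,1.5],28],
  [[0,0,0],[0,0,1.5],28],
  [[0,0,0],[0,0,1.5],28],
])

```text
clock: 18.3
tcp_pos: [0.5323, -0.2301, 0.0871]
eef_rot: [3.129, -0.274, 0.001]
force: [-0.8, 1.0, 2.7]
opening: 0.0335
gripper_force: 25.0
```

Contact came at the expected floor height. I'll release, rise and close the fingers.

Emit:
send_rows([
  [[0,0,0],[0,0,0],50],
  [[0,0,0],[0,0,0],50],
  [[0,0,0],[0,0,0],50],
  [[0,0,0],[0,0,0],50],
  [[0,0,0],[0,0,-5],50],
  [[0,0,0],[0,0,-20],50],
  [[0,0,0],[0,0,-40],50],
  [[0,0,0],[0,0,-52],50],
])

```text
clock: 18.97
tcp_pos: [0.5327, -0.2304, 0.1408]
eef_rot: [3.129, -0.274, 0.003]
force: [-0.1, -0.6, 0.4]
opening: 0.0499
gripper_force: 0.0
```

Emit:
send_rows([
  [[0,0,0],[0,0,-4],50],
  [[0,0,0],[0,0,-4],0],
  [[0,0,0],[0,0,-4],0],
  [[0,0,0],[0,0,-4],0],
  [[0,0,0],[0,0,-4],0],
  [[0,0,0],[0,0,-4],0],
  [[0,0,0],[0,0,-4],0],
  [[0,0,0],[0,0,-4],0],
])

```text
clock: 19.63
tcp_pos: [0.532, -0.23, 0.1422]
eef_rot: [-3.129, 0.274, 0.001]
force: [-0.4, 0.2, 0.6]
opening: 0.0068
gripper_force: 0.0
```

```bash
python3 -c "
from h import *
go('D',.118)
print(proj('side',np.array([.532,-.23,.093])))
a=robot.capture('side');cv2.imwrite('pics/s5.png',cv2.resize(a[230:400,240:430],None,fx=3.4,fy=3.4,interpolation=2))"
```

```text
t 19.63 p [ 532.  -230.   142.2] F [-0.43  0.18  0.64] open 6.8 q6 1.24
 turn [-0.  0. -0.] shift [ 0.1  0.  24.2]
[318.72301008 323.24344795]
```

View pics/s5.png

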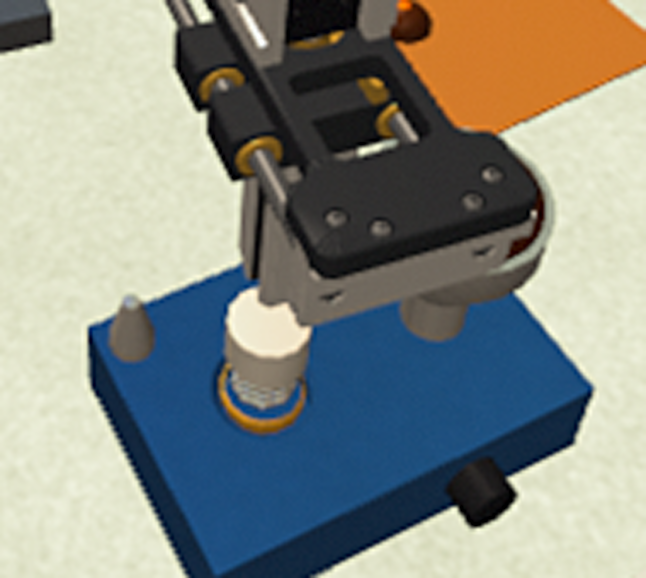

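The spring is seated upright in the well: cap top at crop (268,320), which is (318.8,324.1) against the predicted (318.7,323.2). Next is the proving press.

Emit:
send_rows([
  [[0,0,0],[0,0,3],0],
  [[0,0,0],[0,0,8],0],
  [[0,0,0],[0,0,14],0],
  [[0,0,0],[0,0,19],0],
  [[0,0,0],[0,0,23],0],
  [[0,0,0],[0,0,25.5],0],
  [[0,0,0],[0,0,27],0],
  [[0,0,0],[0,0,28],0],
])

```text
clock: 20.35
tcp_pos: [0.5322, -0.2301, 0.1152]
eef_rot: [3.129, -0.274, 0.001]
force: [-2.3, 0.6, 4.6]
opening: 0.0008
gripper_force: 2.0
```

Emit:
send_rows([
  [[0,0,0],[0,0,1.5],0],
  [[0,0,0],[0,0,3],0],
  [[0,0,0],[0,0,4.5],0],
  [[0,0,0],[0,0,6],0],
  [[0,0,0],[0,0,7],0],
  [[0,0,0],[0,0,7],0],
  [[0,0,0],[0,0,7],0],
  [[0,0,0],[0,0,7],0],
])

```text
clock: 21.02
tcp_pos: [0.5325, -0.2303, 0.1094]
eef_rot: [3.129, -0.274, 0.003]
force: [-2.6, 0.6, 7.5]
opening: 0.0009
gripper_force: 3.8
```

Emit:
send_rows([
  [[0,0,0],[0,0,1.2],0],
  [[0,0,0],[0,0,2.4],0],
  [[0,0,0],[0,0,3.6],0],
  [[0,0,0],[0,0,4.8],0],
  [[0,0,0],[0,0,5.7],0],
  [[0,0,0],[0,0,5.7],0],
  [[0,0,0],[0,0,5.7],0],
  [[0,0,0],[0,0,5.7],0],
])

```text
clock: 21.68
tcp_pos: [0.5326, -0.2303, 0.1046]
eef_rot: [3.128, -0.274, 0.004]
force: [-2.0, 1.7, 10.6]
opening: 0.0009
gripper_force: 5.4
```

Emit:
send_rows([
  [[0,0,0],[0,0,0.6],0],
  [[0,0,0],[0,0,0.6],0],
  [[0,0,0],[0,0,0.6],0],
  [[0,0,0],[0,0,0.6],0],
  [[0,0,0],[0,0,0.6],0],
  [[0,0,0],[0,0,0.6],0],
  [[0,0,0],[0,0,0.6],0],
  [[0,0,0],[0,0,0.6],0],
])

```text
clock: 22.35
tcp_pos: [0.5326, -0.2303, 0.1041]
eef_rot: [3.128, -0.274, 0.004]
force: [-2.8, 2.4, 11.1]
opening: 0.0002
gripper_force: 5.6
```

Emit:
send_rows([
  [[0,0,0],[0,0,0],0],
  [[0,0,0],[0,0,0],0],
  [[0,0,0],[0,0,0],0],
  [[0,0,0],[0,0,0],0],
  [[0,0,0],[0,0,0],0],
  [[0,0,0],[0,0,0],0],
])

```text
clock: 22.85
tcp_pos: [0.5326, -0.2303, 0.1042]
eef_rot: [3.128, -0.274, 0.004]
force: [-4.2, 1.5, 9.8]
opening: 0.0003
gripper_force: 5.6
```

Emit:
send_rows([
  [[0,0,0],[0,0,-3],0],
  [[0,0,0],[0,0,-6],0],
  [[0,0,0],[0,0,-10],0],
  [[0,0,0],[0,0,-14],0],
  [[0,0,0],[0,0,-20],0],
  [[0,0,0],[0,0,-40],0],
  [[0,0,0],[0,0,-70],0],
  [[0,0,0],[0,0,-100],0],
])

```text
clock: 23.52
tcp_pos: [0.5314, -0.2296, 0.2003]
eef_rot: [-3.128, 0.274, 0.006]
force: [0.1, 0.7, 0.3]
opening: 0.0005
gripper_force: 0.0
```

Emit:
send_rows([
  [[0,0,0],[-40,0,0],0],
  [[0,0,0],[-80,0,0],0],
  [[0,0,0],[-120,0,0],0],
  [[0,0,0],[-150,0,0],0],
  [[0,0,0],[-150,0,0],0],
  [[0,0,0],[-150,0,0],0],
  [[0,0,0],[-150,0,0],0],
  [[0,0,0],[-150,0,0],0],
])

```text
clock: 24.18
tcp_pos: [0.3854, -0.2043, 0.2013]
eef_rot: [3.13, -0.273, 0.001]
force: [0.1, 0.5, 1.2]
opening: 0.0003
gripper_force: 0.0
```

```bash
python3 -c "
from h import *
go('D',.3)
a=robot.capture('side');cv2.imwrite('pics/s6.png',cv2.resize(a[140:410,150:430],None,fx=2.2,fy=2.2,interpolation=2))"
```

```text
t 24.18 p [ 385.4 -204.3  201.3] F [0.08 0.52 1.24] open 0.3 q6 1.13
 turn [ 0. -0.  0.] shift [ 1.489e+02 -1.000e-01 -9.870e+01]
```

View pics/s6.png

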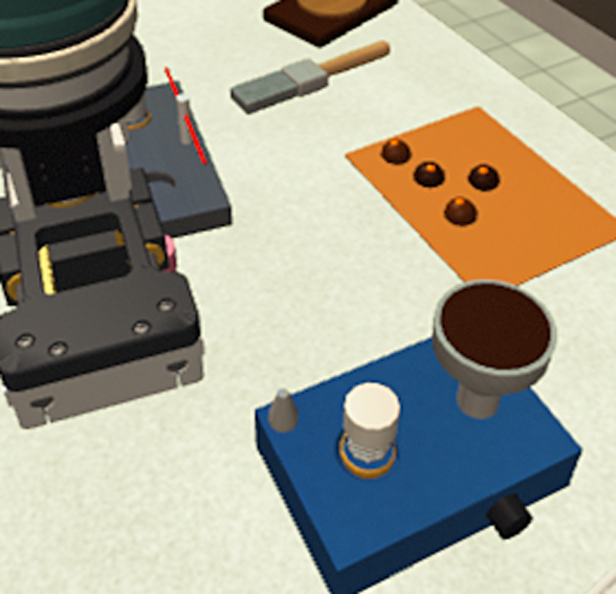

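The soft spring stands upright in the well at crop (370,430) with its cap up, and the nozzle at (283,410) is unmoved. The arm is clear, so I'm handing in.

```bash
python3 -c "
from rig import robot
print(robot.sign_off())"
```

```text
the job is handed in; nothing more can be done
None
```

The job is handed in at about 24 s, with no verdict shown: the orange-tab spring was stiff (about 15 N after 4 mm) and stays in its seat, and the white-tab spring was soft (11 N at the bar), now upright in the depositor well after a held press of about 14 mm there.

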